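Load an agar dish into a reader with a push-push tray

ROBOT

A 6-joint arm with a two-finger parallel gripper is mounted at the origin on a cart in front of the work surface, level with it; the furniture and walls round the work are solid. World frame = base frame: x ahead of the robot, y to its left, z up, the work surface at z = 0. Lengths are in mm, angles in rad, forces in N, time in s.
With the tool pointing down it reaches from about 275 to 1000 mm from the base axis. Payload 8.4 kg.
Tool frame: the origin (TCP) lies on the centre line of the jaws, within the pads' length; the fingertips stand 22 mm ahead of it and the grasp point (between the pads) lies 3 mm ahead of it; z points along the fingers, y is the direction in which the jaws open and shut (so a half turn about z gives the same grasp; the last joint's range is limited). The gripper opens to 85 mm and grips with 20 to 120 N. Pads are 22 mm wide; open, the fingers measure 114 mm over their backs; the gripper's body (76 mm by 85 mm) begins 54 mm behind the grasp point. The pads swing forward as they close: fully open they stand 13 mm farther back than shut.
Start: joints at [-1.154, 0.353, 1.633, -0, 1.155, -0.002], TCP at [254.164, -570.989, 253.281] pointing down, gripper open.
Joint ranges: [-2.63, 2.63], [-0.92, 2.1], [0.06, 2.66], [-1.3, 4.44], [0, 2.69], [-3.02, 3.02]. Speed limits (rad/s): [2.22, 2.22, 2.79, 3.14, 3.14, 3.14].

INTERFACE

Orientations are given as [roll, pitch, yaw] about the fixed x, y, z axes, in that order (R = Rz(yaw) Ry(pitch) Rx(roll)).
In Python, from rig import r gives the robot as it stands.
- The arm moves only by the tool carry_out, never from a script. Its argument "rows" is text: rows parted by semicolons, each of 5 numbers parted by spaces: the opening, from 0 (shut) to 1 (fully open), then the shift along the tool's x, y, z in units of 30 mm (1.0 is 30 mm), then the turn about the tool's z in units of 8 degrees (1.0 is 8 degrees). A call has 1 to 12 rows; each row shifts and turns the commanded pose from where the row before left it, along the tool's axes as they then stand; what a row does not reach is not made up. A row lasts 1/8 s, in which the tool goes at most 62.5 mm and 10.7 degrees, less where a joint would pass 70% of its speed; a pose out of reach is approached as far as the arm can. A call is refused whole if a number of a shift passes 1 or a number of a turn 1, either way. A call with a gripper value outside its range is refused whole. The fingers move at their own pace and stop on an object; "newtons" is the grip in N (left out, the last holds). Time passes only in rows, so rows that do not move let the fingers close. It gives the time, the measured TCP pose, the force and the opening at its end, in the units of the state.
- r.sense(): the state, without advancing time (a new reading comes with each control period).
- r.grab_frame(name): name is "scene" or "top" or "wrist"; returns the picture (384x512x3 uint8, blue, green, red); there is no depth.
- r.get_calibration(name): a dict with "intrinsics" (3x3 intrinsics, pixels), "position" and "rotation" of the camera in the world. Camera axes: x right, y up, looking along -z (the intrinsics and any distortion apply to the point x, -y, -z); pixel columns grow to the right and rows downward; lengths in mm; the calibration is good to about 2 mm. A picture is of the moment at which its call begins: read the wrist's pose just before it. get_calibration takes no time and is no camera call; for the wrist camera it gives the pose at the moment of the call.
- r.sign_off(): hands the job in, once; it reports no verdict.
The state is a dict: "clock": time; "qpos": joint angles; "qvel": joint speeds; "joint_efforts": joint torques, N m; "eef_pos": TCP position; "tcp_rot": TCP orientation; "contact_force": force on the tool from outside, world axes, zero at the start; "wrist_torque": the same for the moment, N m; "opening": opening from 0.0 (shut) to 1.0 (fully open).
Only numpy, scipy, OpenCV 4.12 (cv2) and the standard library are available. Lean on these libraries where they do the work, as an engineer would, in place of code of your own. Each camera call takes 0.05 s, during which the arm holds its last target.

TASK

Load the petri dish with the tan agar into the benchtop dish reader: press the closed tray in and let go so that it slides out, lay the dish flat in the tray's round seat, then press the tray home until it latches and check that it stays in when you let go. Press firmly enough to work the latch but do not force the tray against its stop, keep the dish upright, and leave the clear dish and the other things where they are.

Things in the scene. Friction and masses are not known exactly. Their poses are not given: they have to be found in the camera images.
- reader: Dish reader, light grey housing fixed to the bench, 170 wide x 235 deep mm: in front a deck 59 mm high with a dark window over the tray bay; from 111 mm behind the front face an optics housing 150 mm high. Origin: at bench level under the middle of the front face. x points from the front face to the rear (the way the tray is pressed in), y to the left seen from the front, z up.
- tray (a joint): Tray travel, m: 0 latched shut (the start), + out to the front (-x of reader), 0.100 fully out, below 0 pressed past the latch. Push-push latch: a 5 N spring drives the tray out. From 0, press in to -0.004 or deeper and let go: it glides out in about 1.5 s. From open, press in to -0.004 or deeper and let go: it returns to 0 and stays. Pressed less, the latch does not change over.
- press_pad (a point): Middle of the dark pad (50 wide x 20 high mm) on the outer face of the tray's front plate (126 x 30 mm, 11 to 41 mm above the bench); it faces -x of the reader, 16 mm before the housing when latched, and moves with the tray. Pushing takes 5 to 8 N until -0.0018, then a rubber stop adds 4 N per mm: the latch works at about 13 N; over 24 N is forcing it. Axes as reader.
- dish_seat (a point): Centre of the floor of the round seat in the dark grey tray, 16 mm above the bench; it moves with the tray, 52 mm behind the press pad, and is inside the housing while the tray is shut. The seat is 66 mm across and 5 mm deep (its rim is 21 mm above the bench); the tray round it is 104 mm wide. Same axes as the reader.
- agar_dish: Petri dish with its lid on, tan agar inside, a closed disc 62 mm across and 14 mm high, 35 g. Origin: centre of its underside, z up. Lies on the bench right of the reader.
- clear_dish: Empty petri dish, clear and colourless, same size, 62 mm across and 14 mm high. Origin: centre of its underside. To be left alone.
- iodine_bottle: Brown dropper bottle with a red teat, 29 mm across, 92 mm high, beside the reader. Origin: centre of its underside. To be left alone.
- tube_c: Wide centrifuge tube with a green cap lying on the bench, 112 mm long, 34 mm thick. To be left alone.
- pen_1: White and green pen lying on the bench, 145 mm long, 11 mm thick. To be left alone.
Not all that is in view belongs to the job. Leave any black or purple look-alike of the agar_dish alone.

How it is judged:
By the outcome, as a careful person would: the job done as asked, in the order asked, and still so for the second after the job is handed in, with the robot touching nothing.
It also fails if it takes over 72 s, if anything falls off the work surface, if the arm or the gripper's body presses on something with over 40 N, if the wrist force passes 120 N, or if a joint passes its speed limit or range.

## Working session

There is one attempt and no reset: what is moved stays moved. The work goes in short steps, Python scripts to look and compute and a tool call to move; the robot and the scene stay as the last step left them, time stands still between calls to the robot, and variables do not carry over. Pictures are saved under pics/ and viewed, and the job is handed in when it is done.

Besides the shell and the picture viewer there is one more tool, called after ">>>" in YAML: its name, and indented under it one key for each argument. carry_out: Moves the arm, as the interface text tells. Its arguments: {"type":"object","properties":{"rows":{"type":"string"},"newtons":{"type":"number"}},"required":["rows"]}

```bash
mkdir -p pics; ls; python3 - <<'E'
from rig import r
import cv2
print(r.sense())
for n in("scene","top","wrist"):
    c=r.get_calibration(n);print(n,c)
    cv2.imwrite(f"pics/{n}0.png",r.grab_frame(n))
E
```

```text
pics
{'clock': 0.0, 'qpos': array([-1.15441150e+00,  3.53623610e-01,  1.63414269e+00,  3.21589353e-06,
        1.15521312e+00, -2.41711513e-03]), 'qvel': array([-0.00012754, -0.00019718, -0.00180839, -0.00071831,  0.00115348,
        0.000485  ]), 'joint_efforts': array([-4.77987360e-04, -6.05259633e+01, -3.42067587e+01, -3.15373609e-05,
        9.51294496e-03,  8.99230344e-06]), 'eef_pos': array([ 253.97397393, -570.57451412,  252.57333087]), 'tcp_rot': array([-3.14020590e+00, -6.29231859e-06,  4.18800641e-01]), 'contact_force': array([-0.26335773, -0.08284535,  0.42741149]), 'wrist_torque': array([ 0.03880399, -0.00686701, -0.02701751]), 'opening': 0.999901276753609}
scene {'intrinsics': array([[356.43952905,   0.        , 247.0907451 ],
       [  0.        , 356.43952905, 187.62513601],
       [  0.        ,   0.        ,   1.        ]]), 'position': array([174.46566206, 537.63305334, 567.37527636]), 'rotation': array([ 0.95379172, -0.01456706, -2.60756013])}
top {'intrinsics': array([[363.96776175,   0.        , 251.12391558],
       [  0.        , 363.96776175, 189.4072156 ],
       [  0.        ,   0.        ,   1.        ]]), 'position': array([ 376.76938817, -105.86769168,  912.79048797]), 'rotation': array([ 0.19071515, -0.00394035, -1.55393997])}
wrist {'intrinsics': array([[317.48803043,   0.        , 255.87070482],
       [  0.        , 317.48803043, 190.05739118],
       [  0.        ,   0.        ,   1.        ]]), 'position': array([ 320.83444628, -540.7411097 ,  373.04866195]), 'rotation': array([-2.91159883e-01,  7.35769808e-04, -1.15298720e+00])}
```

View pics/scene0.png

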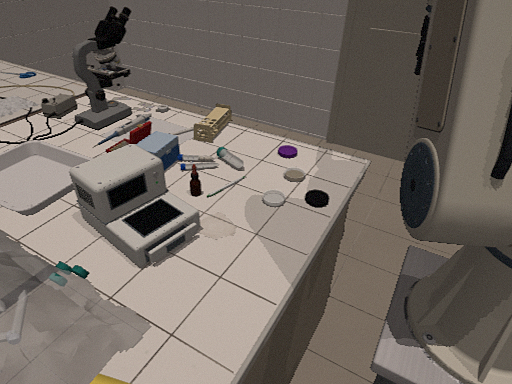

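View pics/top0.png

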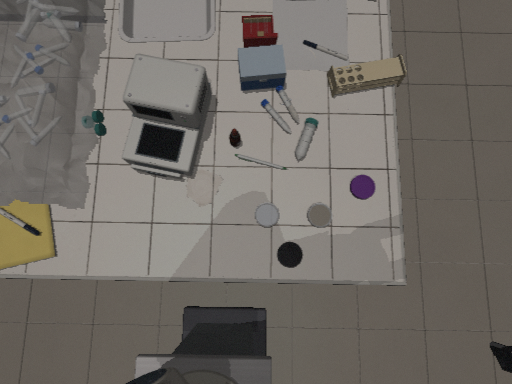

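View pics/wrist0.png

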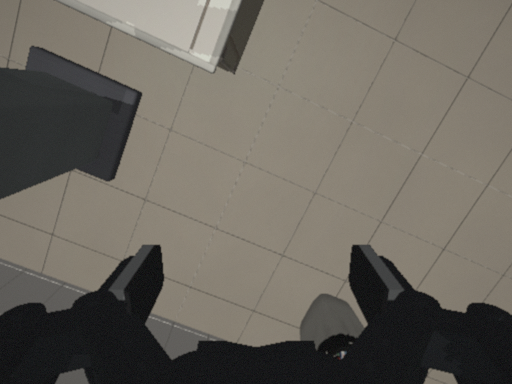

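```bash
cat > h.py <<'E'
import numpy as np,cv2
from scipy.spatial.transform import Rotation as R
from rig import r
def pix(c,u,v,z):
    K=c["intrinsics"];d=np.array([(u-K[0,2])/K[0,0],-(v-K[1,2])/K[1,1],-1.])
    d=R.from_euler("xyz",c["rotation"]).as_matrix()@d;p=c["position"]
    return p+d*(z-p[2])/d[2]
def proj(c,P):
    q=R.from_euler("xyz",c["rotation"]).as_matrix().T@(np.array(P)-c["position"]);K=c["intrinsics"]
    return K[0,2]+K[0,0]*q[0]/-q[2],K[1,2]+K[1,1]*-q[1]/-q[2]
E
python3 - <<'E'
from h import *
a=cv2.imread("pics/top0.png");s=cv2.imread("pics/scene0.png")
cv2.imwrite("pics/ct_reader.png",cv2.resize(a[50:190,110:250],None,fx=4.2,fy=4.2,interpolation=cv2.INTER_CUBIC))
cv2.imwrite("pics/ct_dish.png",cv2.resize(a[170:280,240:390],None,fx=5,fy=5,interpolation=cv2.INTER_CUBIC))
cv2.imwrite("pics/cs_reader.png",cv2.resize(s[140:270,60:220],None,fx=4.5,fy=4.5,interpolation=cv2.INTER_CUBIC))
c=r.get_calibration("top")
for u,v in((267,215),(318,215),(290,254),(362,187)):print(pix(c,u,v,14))
E
```

```text
[ 486.34224628 -146.96954122   14.        ]
[ 488.53767615 -273.61476193   14.        ]
[ 391.97767856 -203.74274923   14.        ]
[ 561.43303477 -385.89544167   14.        ]
```

View pics/ct_reader.png

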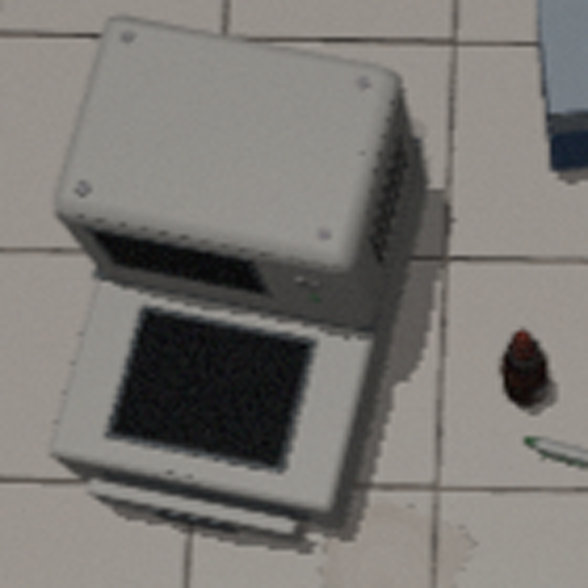

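View pics/ct_dish.png

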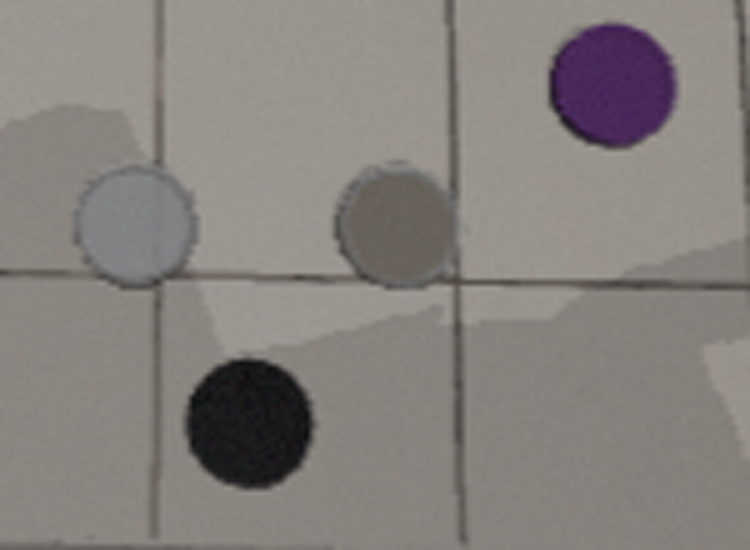

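View pics/cs_reader.png

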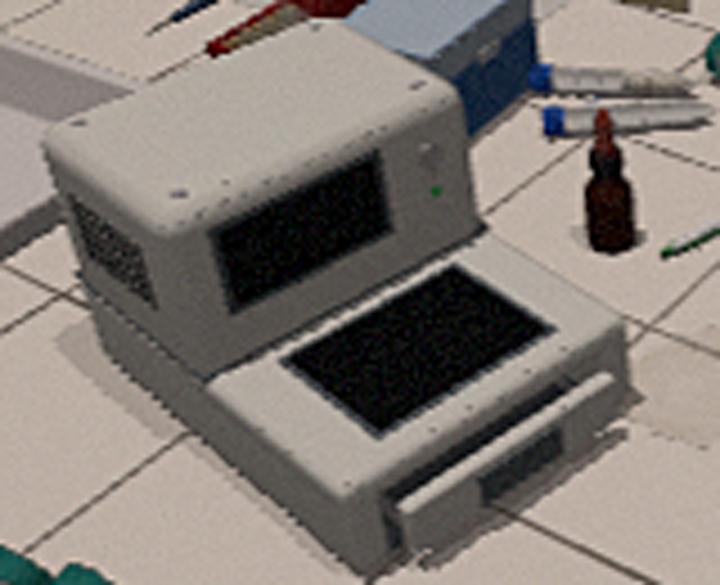

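```bash
cat > fit.py <<'E'
from h import *
from scipy.optimize import least_squares
t=r.get_calibration("top");s=r.get_calibration("scene")
obs=[(t,122.4,158.3,0,85,59),(t,189.3,172.6,0,-85,59),(t,133.1,116.7,111,85,59),(t,198.8,129.3,111,-85,59),
(t,136.2,53.6,235,85,150),(t,123.8,100.7,111,85,150),(t,193.8,114.3,111,-85,150),(t,204.5,67.9,235,-85,150),
(s,137.1,250.4,0,85,59),(s,198.2,212.9,0,-85,59),(s,107.1,224.4,111,85,59),(s,167.1,191.6,111,-85,59)]
def W(p,x,y,z):
    c,q=np.cos(p[2]),np.sin(p[2]);return [p[0]+c*x-q*y,p[1]+q*x+c*y,z]
f=lambda p:np.concatenate([np.subtract(proj(c,W(p,x,y,z)),(u,v)) for c,u,v,x,y,z in obs])
o=least_squares(f,[600,130,-.2],loss="soft_l1")
p=o.x;print(p,np.round(f(p).reshape(-1,2),1))
print("pad",W(p,-16,0,26),"seat open",W(p,36-100,0,16))
E
python3 - <<'E'
exec(open("fit.py").read())
# tan dish
a=cv2.imread("pics/top0.png")
d=pix(t,240+396/5,170+224/5,14);print("dish top",d)
b=cv2.imread("pics/scene0.png")
print(proj(s,[d[0],d[1],14]),proj(t,W(p,-16,0,26)),proj(s,W(p,-16,0,26)))
cv2.imwrite("pics/cs_d.png",cv2.resize(b[140:215,250:350],None,fx=7,fy=7,interpolation=cv2.INTER_CUBIC))
E
```

```text
[ 5.95686905e+02  1.27709623e+02 -1.84997437e-01] [[-1.8  0.6]
 [-0.4  0.1]
 [-0.5 -0.1]
 [ 0.5  0.5]
 [-2.1 -2.1]
 [-4.1  0.2]
 [-0.   1.1]
 [ 1.8 -2.7]
 [-0.2 -1.5]
 [ 2.4 -4. ]
 [-0.8 -0.5]
 [ 2.4 -2. ]]
pad [np.float64(579.9599177075917), np.float64(130.6527273370517), 26] seat open [np.float64(532.7789550502844), np.float64(139.48204003565814), 16]
dish top [ 489.08868663 -276.60563635   14.        ]
(np.float64(294.29622947559477), np.float64(171.89387103024617)) (np.float64(156.4138424287084), np.float64(175.20720925563805)) (np.float64(177.41550448366394), np.float64(242.39365329487094))
```

View pics/cs_d.png

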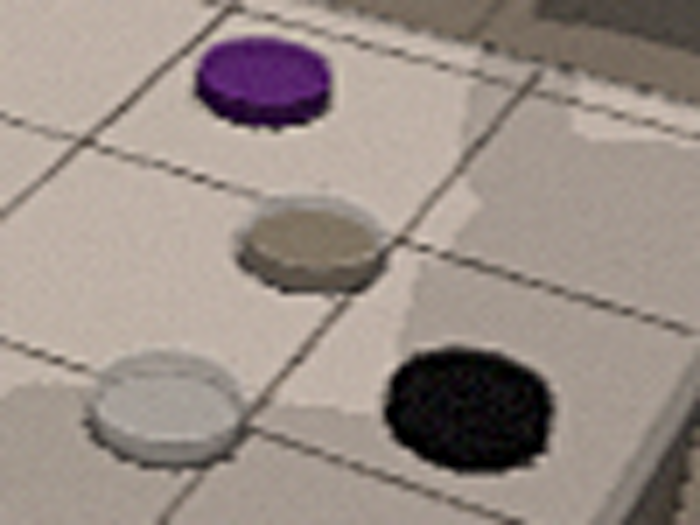

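Candidates in the top view are clear (267,215), tan (319,215), black (290,254) and purple (362,187). The close crop shows tan agar in the (319,215) dish, so I choose that one. First I go to the reader.

>>> carry_out:
  rows: "0 0 0 0 0.86;0 0 0 0 0.86;0 0 0 0 0.86;0 0 0 0 0.86;0 0 0 0 0.86;0 0 0 0 0;0 0 0 0 0"

```text
clock: 1.02
eef_pos: [254.1, -570.9, 253.1]
tcp_rot: [-3.141, 0.0, -0.179]
contact_force: [0.6, 0.5, -0.4]
opening: -0.0
```

```bash
cat >> h.py <<'E'
def go(T,yaw=None):
    s=r.sense();y=s["tcp_rot"][2];D=np.array(T)-s["eef_pos"];c,q=np.cos(y),np.sin(y)
    m=np.array([D[0]*c+D[1]*q,D[0]*q-D[1]*c,-D[2]]);print("pos",s["eef_pos"].round(1),"yaw",round(y,4),"t",s["clock"],"F",s["contact_force"].round(1))
    print("tool mm",m.round(1),"units",(m/30).round(2),"turn",None if yaw is None else round(-np.degrees(yaw-y)/8,2))
E
python3 -c "
from h import *
go([490,147,170],-.185)"
```

```text
pos [ 254.1 -570.9  253.1] yaw -0.179 t 1.025 F [ 0.6  0.5 -0.4]
tool mm [ 104.3 -748.4   83.1] units [  3.48 -24.95   2.77] turn 0.04
```

>>> carry_out:
  rows: "0 0.14 -1 0.1 0.04;0 0.14 -1 0.1 0;0 0.14 -1 0.1 0;0 0.14 -1 0.1 0;0 0.14 -1 0.1 0;0 0.14 -1 0.1 0;0 0.14 -1 0.1 0;0 0.14 -1 0.1 0;0 0.14 -1 0.1 0;0 0.14 -1 0.1 0;0 0.14 -1 0.1 0;0 0.14 -1 0.1 0"

```text
clock: 2.52
eef_pos: [370.8, -225.7, 217.3]
tcp_rot: [3.141, -0.0, -0.185]
contact_force: [0.6, 0.9, -0.4]
opening: -0.002
```

>>> carry_out:
  rows: "0 0.14 -1 0.12 0;0 0.14 -1 0.12 0;0 0.14 -1 0.12 0;0 0.14 -1 0.12 0;0 0.14 -1 0.12 0;0 0.14 -1 0.12 0;0 0.14 -1 0.12 0;0 0.14 -1 0.12 0;0 0.14 -1 0.12 0;0 0.14 -1 0.12 0;0 0.14 -0.95 0.12 0;0 0 0 0 0"

```text
clock: 4.03
eef_pos: [477.5, 88.9, 177.6]
tcp_rot: [-3.141, -0.0, -0.183]
contact_force: [0.0, 0.4, 0.1]
opening: 0.0
```

```bash
python3 -c "
from h import *
go([490,147,170],-.185)
c=r.get_calibration('wrist');print(c)
cv2.imwrite('pics/w1.png',cv2.resize(r.grab_frame('wrist'),(768,576),interpolation=cv2.INTER_CUBIC))
np.save('w1.npy',c,allow_pickle=True)"
```

```text
pos [477.5  88.9 177.6] yaw -0.1833 t 4.025 F [0.  0.4 0.1]
tool mm [  1.7 -59.4   7.6] units [ 0.06 -1.98  0.25] turn 0.01
{'intrinsics': array([[317.48803043,   0.        , 255.87070482],
       [  0.        , 317.48803043, 190.05739118],
       [  0.        ,   0.        ,   1.        ]]), 'position': array([549.34897343,  75.8358098 , 297.97084899]), 'rotation': array([-2.90729430e-01, -1.41014281e-04, -1.75512831e+00])}
```

View pics/w1.png

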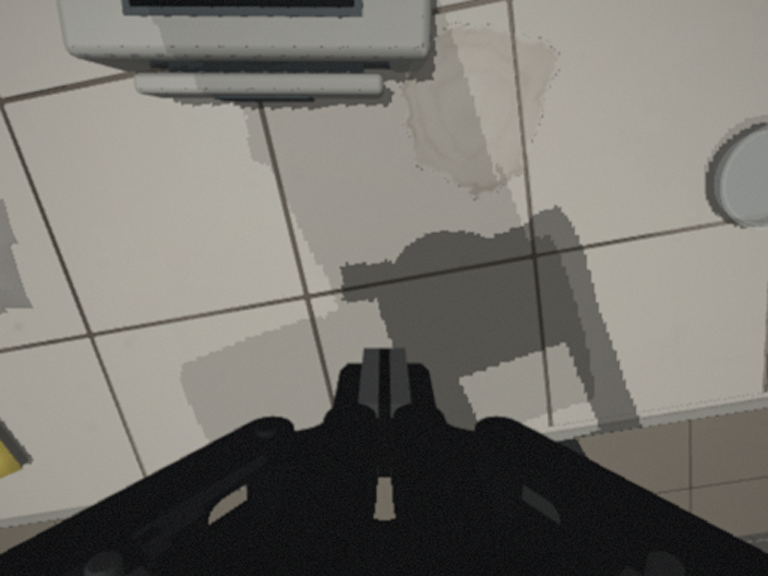

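```bash
python3 -c "
from h import *
c=r.get_calibration('wrist')
im=cv2.imread('pics/w1.png');cv2.imwrite('pics/w1c.png',cv2.resize(im[20:120,110:410],None,fx=2.6,fy=2.6))
for u,v in((136,92),(384,93),(260,93)):print(pix(c,u/1.5,v/1.5,41))
print(pix(c,65/1.5,50/1.5,59),pix(c,435/1.5,50/1.5,59))
"
```

```text
[595.53958227 192.5986246   41.        ]
[572.17822472  70.30290719  41.        ]
[583.63734698 131.53782217  41.        ]
[615.26159559 210.27621201  59.        ] [584.22787581  44.3932171   59.        ]
```

View pics/w1c.png

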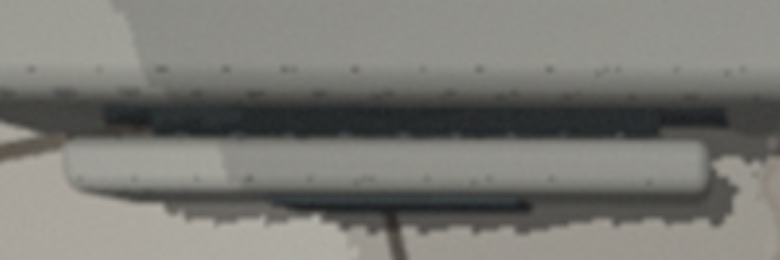

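```bash
python3 -c "
from h import *
go([522,142.5,36],-.187)"
```

```text
pos [477.   88.  177.5] yaw -0.1841 t 4.075 F [-0.2 -0.8  0.3]
tool mm [ 34.3 -61.8 141.5] units [ 1.14 -2.06  4.72] turn 0.02
```

>>> carry_out:
  rows: "0 0.1 -0.5 0.8 0.02;0 0.2 -0.5 0.8 0;0 0.2 -0.5 0.8 0;0 0.2 -0.5 0.8 0;0 0.2 -0.06 0.8 0;0 0.24 0 0.72 0;0 0 0 0 0;0 0 0 0 0"

```text
clock: 5.08
eef_pos: [522.3, 141.3, 36.8]
tcp_rot: [-3.142, -0.0, -0.19]
contact_force: [0.2, 0.0, -0.6]
opening: 0.002
```

```bash
python3 -c "
from h import *
go([570,133.5,36],-.187)
cv2.imwrite('pics/w2.png',cv2.resize(r.grab_frame('wrist'),(768,576),interpolation=cv2.INTER_CUBIC))"
```

```text
pos [522.3 141.3  36.8] yaw -0.1902 t 5.075 F [ 0.2  0.  -0.6]
tool mm [48.4 -1.4  0.8] units [ 1.61 -0.05  0.03] turn -0.02
```

View pics/w2.png

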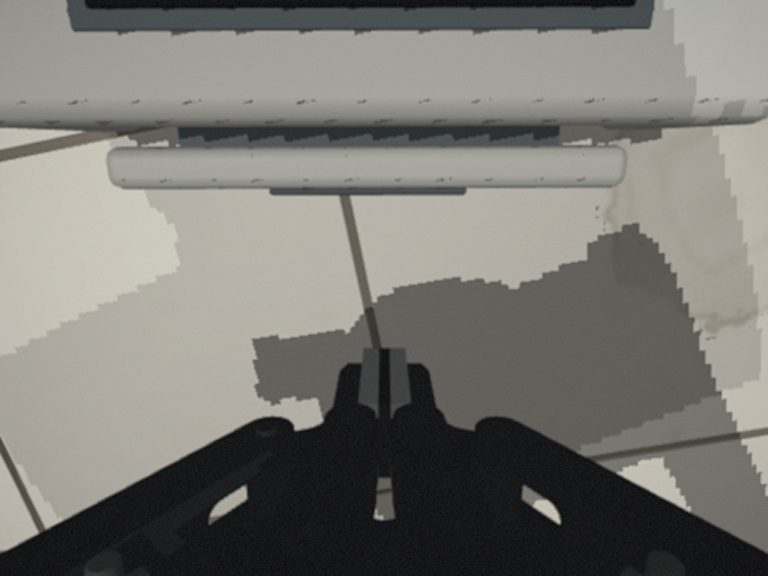

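>>> carry_out:
  rows: "0 0.4 -0.13 0.03 0;0 0.4 0 0 0;0 0.3 0 0 0;0 0.1 0 0 0;0 0.05 0 0 0;0 0 0 0 0"

```text
clock: 5.88
eef_pos: [559.6, 138.5, 35.1]
tcp_rot: [3.141, 0.0, -0.19]
contact_force: [1.2, 0.8, 0.1]
opening: 0.003
```

>>> carry_out:
  rows: "0 0.07 0 0 0;0 0.07 0 0 0;0 0 0 0 0"

```text
clock: 6.25
eef_pos: [564.1, 137.8, 35.2]
tcp_rot: [-3.142, -0.0, -0.19]
contact_force: [-0.0, -0.3, 0.0]
opening: 0.001
```

>>> carry_out:
  rows: "0 0.07 0 0 0;0 0.07 0 0 0;0 0 0 0 0"

```text
clock: 6.62
eef_pos: [568.3, 136.9, 35.2]
tcp_rot: [-3.142, -0.0, -0.19]
contact_force: [-0.4, -0.4, 0.3]
opening: -0.004
```

>>> carry_out:
  rows: "0 0.05 0 0 0;0 0 0 0 0"

```text
clock: 6.88
eef_pos: [569.7, 136.7, 35.2]
tcp_rot: [-3.142, -0.0, -0.19]
contact_force: [0.4, -0.7, 0.3]
opening: 0.002
```

>>> carry_out:
  rows: "0 0.07 0 0 0;0 0 0 0 0"

```text
clock: 7.12
eef_pos: [571.7, 136.3, 35.2]
tcp_rot: [-3.142, 0.0, -0.19]
contact_force: [1.1, -0.0, 0.9]
opening: -0.0
```

>>> carry_out:
  rows: "0 0.06 0 0 0;0 0 0 0 0"

```text
clock: 7.38
eef_pos: [572.4, 136.0, 35.1]
tcp_rot: [3.141, 0.002, -0.19]
contact_force: [-4.9, 2.9, 3.2]
opening: 0.0
```

>>> carry_out:
  rows: "0 0.06 0 0 0;0 0 0 0 0"

```text
clock: 7.62
eef_pos: [574.0, 135.7, 35.0]
tcp_rot: [3.141, 0.002, -0.19]
contact_force: [-5.7, 1.9, 3.2]
opening: -0.002
```

>>> carry_out:
  rows: "0 0.06 0 0 0;0 0 0 0 0"

```text
clock: 7.88
eef_pos: [575.1, 135.5, 35.0]
tcp_rot: [3.141, 0.004, -0.19]
contact_force: [-8.1, 3.6, 6.6]
opening: 0.001
```

>>> carry_out:
  rows: "0 0.05 0 0 0;0 0 0 0 0"

```text
clock: 8.12
eef_pos: [575.8, 135.3, 34.9]
tcp_rot: [3.141, 0.005, -0.19]
contact_force: [-9.9, 3.8, 8.1]
opening: -0.0
```

>>> carry_out:
  rows: "0 0.05 0 0 0;0 0 0 0 0"

```text
clock: 8.38
eef_pos: [576.5, 135.1, 34.8]
tcp_rot: [3.14, 0.007, -0.19]
contact_force: [-13.3, 6.2, 8.6]
opening: 0.001
```

>>> carry_out:
  rows: "0 0.04 0 0 0;0 0 0 0 0"

```text
clock: 8.62
eef_pos: [577.1, 134.9, 34.7]
tcp_rot: [3.14, 0.008, -0.19]
contact_force: [-16.0, 7.5, 10.0]
opening: 0.004
```

>>> carry_out:
  rows: "0 -0.2 0 0 0;0 -0.6 0 0 0;0 -1 0 0 0;0 -1 0 0 0;0 -1 0 0 0;0 -0.9 0 -0.5 0;0 0 0 -1 0;0 0 0 -1 0;0 0 0 -1 0;0 0 0 0 0"

```text
clock: 9.88
eef_pos: [443.8, 161.7, 142.2]
tcp_rot: [-3.139, -0.005, -0.19]
contact_force: [0.1, -0.9, 0.8]
opening: -0.002
```

```bash
python3 -c "
from h import *
go([490,147,170],-.187)
cv2.imwrite('pics/w3.png',cv2.resize(r.grab_frame('wrist'),(768,576),interpolation=cv2.INTER_CUBIC))
print(r.get_calibration('wrist'))"
```

```text
pos [443.8 161.7 142.2] yaw -0.1898 t 9.875 F [ 0.1 -0.9  0.8]
tool mm [ 48.2   5.7 -27.8] units [ 1.61  0.19 -0.93] turn -0.02
{'intrinsics': array([[317.48803043,   0.        , 255.87070482],
       [  0.        , 317.48803043, 190.05739118],
       [  0.        ,   0.        ,   1.        ]]), 'position': array([514.38723172, 147.71031709, 261.54453046]), 'rotation': array([-2.88312230e-01,  1.00551978e-03, -1.76165863e+00])}
```

View pics/w3.png

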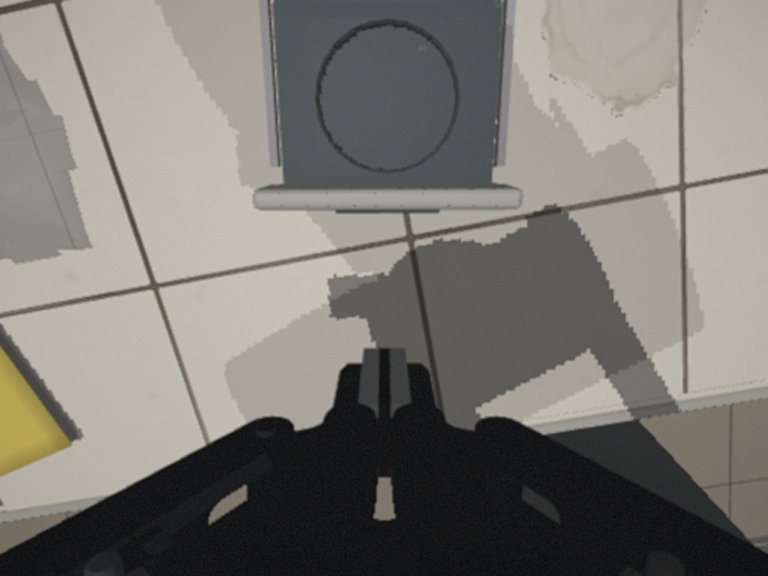

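The tray is out, with the seat centred at about (388,96) in this 768-wide picture. I take one more frame to confirm it has stopped.

>>> carry_out:
  rows: "1 0 0 -0.5 0;1 0 0 -0.5 0;1 0 0 0 0;1 0 0 0 0;1 0 0 0 0"

```text
clock: 10.55
eef_pos: [442.3, 161.0, 169.7]
tcp_rot: [3.141, 0.001, -0.19]
contact_force: [-0.2, 0.0, 0.5]
opening: 1.001
```

```bash
python3 -c "
from h import *
c=r.get_calibration('wrist')
im=cv2.resize(r.grab_frame('wrist'),(768,576),interpolation=cv2.INTER_CUBIC)
cv2.imwrite('pics/w4.png',cv2.resize(im[0:250,220:550],None,fx=2.4,fy=2.4))
import pickle;pickle.dump(c,open('c4.pkl','wb'));print(c)
go([489,-276.6,120],0)"
```

```text
{'intrinsics': array([[317.48803043,   0.        , 255.87070482],
       [  0.        , 317.48803043, 190.05739118],
       [  0.        ,   0.        ,   1.        ]]), 'position': array([514.13790867, 147.49978006, 290.11189042]), 'rotation': array([-2.91586860e-01, -8.01113198e-04, -1.76178262e+00])}
pos [442.3 161.  169.7] yaw -0.19 t 10.6 F [-0.3 -0.1 -0.4]
tool mm [128.5 420.9  49.7] units [ 4.28 14.03  1.66] turn -1.36
```

View pics/w4.png

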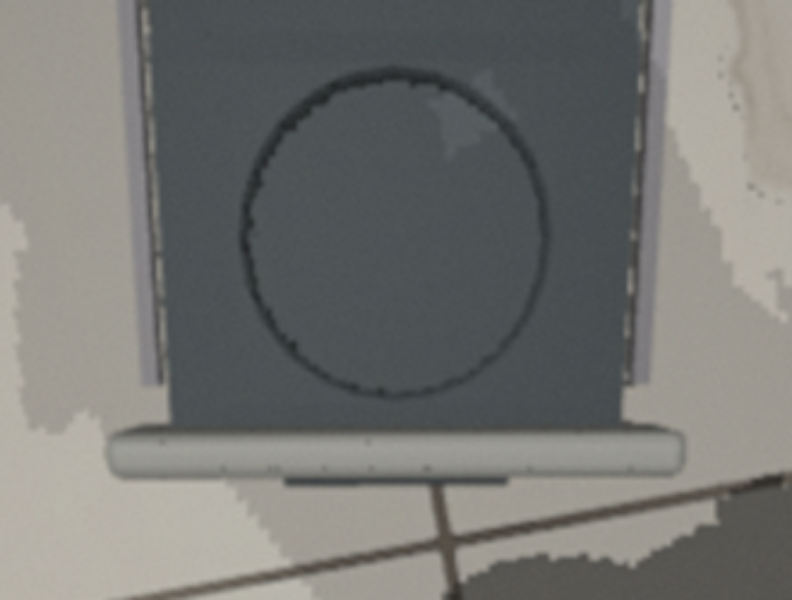

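```bash
python3 -c "
from h import *
import pickle
c=pickle.load(open('c4.pkl','rb'))
f=lambda u,v,z:pix(c,(220+u/2.4)/1.5,v/2.4/1.5,z)
P=[f(241,233,21),f(550,233,21),f(396,67,21),f(396,399,21)]
print(np.round(P,1),np.linalg.norm(P[0]-P[1]),np.linalg.norm(P[2]-P[3]),(P[0]+P[1])/2,(P[2]+P[3])/2)
A=f(108,470,41);B=f(685,470,41);print(A,B,(A+B)/2,np.linalg.norm(A-B),np.arctan2(B[0]-A[0],A[1]-B[1]))
m=(A+B)/2; a=-.189; print('seat from plate',m[:2]+50*np.array([np.cos(a),np.sin(a)]))
"
```

```text
[[542.8 175.8  21. ]
 [529.9 109.1  21. ]
 [568.5 136.1  21. ]
 [501.5 149.   21. ]] 67.91446029832034 68.21824969772861 [536.35189246 142.45226088  21.        ] [535.02631268 142.5991434   21.        ]
[499.66106958 212.65039968  41.        ] [476.0532093   90.60274828  41.        ] [487.85713944 151.62657398  41.        ] 124.3099363639271 -0.19107179062511806
seat from plate [536.96676959 142.23273415]
```

>>> carry_out:
  rows: "1 0.31 1 0.05 0;1 0.31 1 0.05 0;1 0.31 1 0.05 0;1 0.31 1 0.05 0;1 0.31 1 0.05 0;1 0.31 1 0.05 0;1 0.31 1 0.05 0;1 0.31 1 0.05 0;1 0.31 1 0.05 0;1 0.31 1 0.05 0;1 0.31 1 0.05 0;1 0.31 1 0.05 0"

```text
clock: 12.1
eef_pos: [484.0, -214.5, 151.7]
tcp_rot: [-3.141, 0.001, -0.19]
contact_force: [0.1, -0.5, 0.1]
opening: 0.998
```

>>> carry_out:
  rows: "1 -0.5 1 0 0;1 -0.5 1 0 0;1 0 0 0 0"

```text
clock: 12.48
eef_pos: [442.1, -267.9, 151.7]
tcp_rot: [-3.141, 0.001, -0.192]
contact_force: [0.0, 0.1, 0.1]
opening: 1.001
```

```bash
python3 -c "
from h import *
c=r.get_calibration('wrist')
im=cv2.resize(r.grab_frame('wrist'),(768,576),interpolation=cv2.INTER_CUBIC)
cv2.imwrite('pics/w5.png',im)
import pickle;pickle.dump(c,open('c5.pkl','wb'))
go([489,-276.6,120],-.19)
print(np.array(proj(c,[489,-276.6,14]))*1.5)"
```

```text
pos [ 442.8 -267.2  151.9] yaw -0.192 t 12.525 F [0.7 0.7 0.3]
tool mm [47.1  0.5 31.9] units [1.57 0.02 1.06] turn -0.01
[383.4194795  191.73372148]
```

View pics/w5.png

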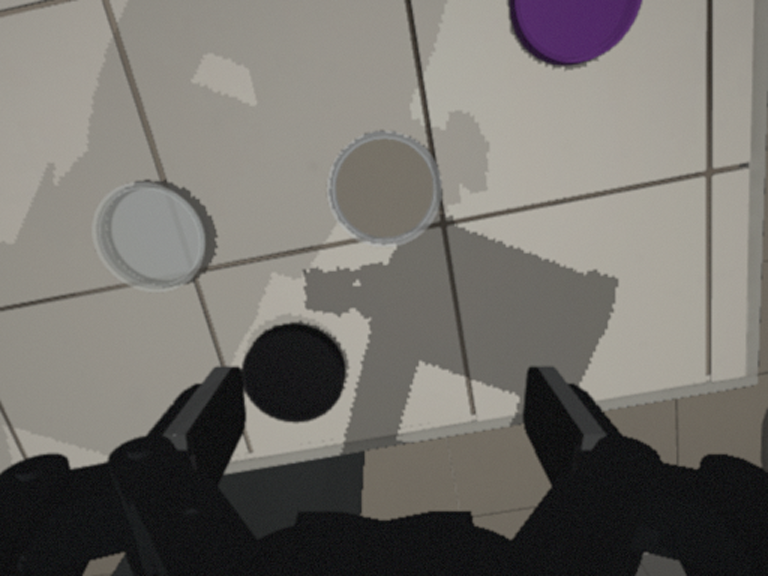

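```bash
python3 -c "
from h import *
import pickle
c=pickle.load(open('c5.pkl','rb'))
f=lambda u,v,z=14:pix(c,u/1.5,v/1.5,z)
print(f(329,187)-f(441,187),(f(329,187,8)+f(441,187,8))/2,(f(329,187)+f(441,187))/2,f(384.5,132,14),f(384.5,244,0))
d=(f(384.5,132,14)+f(384.5,244,0))/2;print(d)
go([d[0],d[1],60],-.19)
"
```

```text
[11.47203199 58.56717918  0.        ] [ 490.75128376 -277.81931044    8.        ] [ 491.27877169 -277.90598323   14.        ] [ 518.71826854 -282.99583502   14.        ] [ 458.11678226 -271.17664247    0.        ]
[ 488.4175254  -277.08623875    7.        ]
pos [ 442.8 -267.2  151.9] yaw -0.192 t 12.525 F [0.7 0.7 0.3]
tool mm [46.6  1.  91.9] units [1.55 0.03 3.06] turn -0.01
```

>>> carry_out:
  rows: "0.9 0.8 0.03 0.3 0;0.9 0.79 0 0.8 0;0.9 0 0 0.8 0;0.9 0 0 0.7 0;0.9 0 0 0.4 0;0.9 0 0 0 0;0.9 0 0 0 0"

```text
clock: 13.4
eef_pos: [490.6, -276.7, 62.9]
tcp_rot: [3.141, -0.001, -0.19]
contact_force: [1.0, -0.7, 1.0]
opening: 0.898
```

```bash
python3 -c "
from h import *
c=r.get_calibration('wrist')
im=cv2.resize(r.grab_frame('wrist'),(768,576),interpolation=cv2.INTER_CUBIC)
cv2.imwrite('pics/w6.png',im)
go([490,-277.3,32],-.19)
print(np.array(proj(c,[490,-277.3,14]))*1.5,c['position'])"
```

```text
pos [ 490.7 -276.8   63. ] yaw -0.1898 t 13.45 F [ 0.8  0.6 -0.5]
tool mm [-0.6  0.6 31. ] units [-0.02  0.02  1.03] turn 0.0
[386.35892118 342.11050632] [ 562.29217447 -290.14706382  183.32895401]
```

View pics/w6.png

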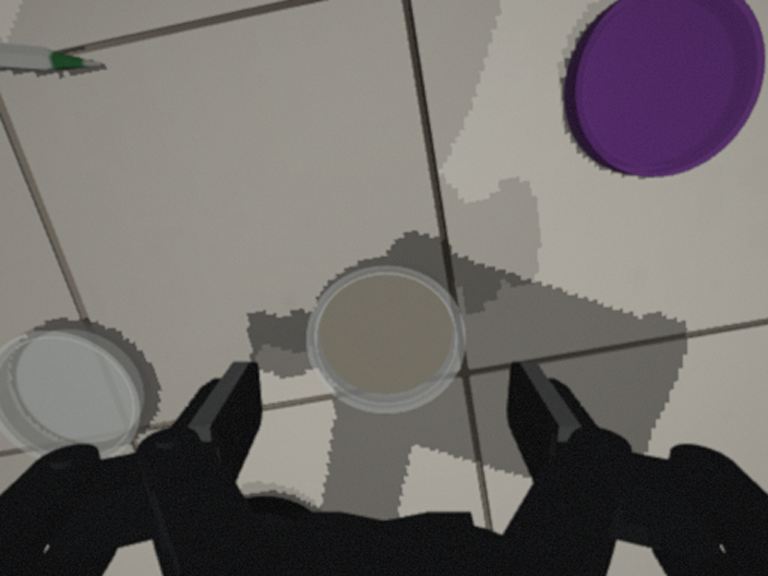

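>>> carry_out:
  rows: "0.82 0.05 0.03 0.3 0;0.82 0 0 0.4 0;0.82 0 0 0.3 0;0.82 0 0 0.1 0;0.82 0 0 0 0;0.82 0 0 0 0"

```text
clock: 14.2
eef_pos: [491.5, -277.9, 29.4]
tcp_rot: [3.142, -0.0, -0.19]
contact_force: [-0.0, 0.9, 0.7]
opening: 0.82
```

```bash
python3 -c "
from h import *
c=r.get_calibration('wrist')
im=cv2.resize(r.grab_frame('wrist'),(768,576),interpolation=cv2.INTER_CUBIC)
cv2.imwrite('pics/w7.png',im)
go([492,-277.6,22],-.19)"
```

```text
pos [ 491.6 -277.9   29.5] yaw -0.19 t 14.25 F [ 0.2 -0.4  0.5]
tool mm [ 0.4 -0.4  7.5] units [ 0.01 -0.01  0.25] turn 0.0
```

View pics/w7.png

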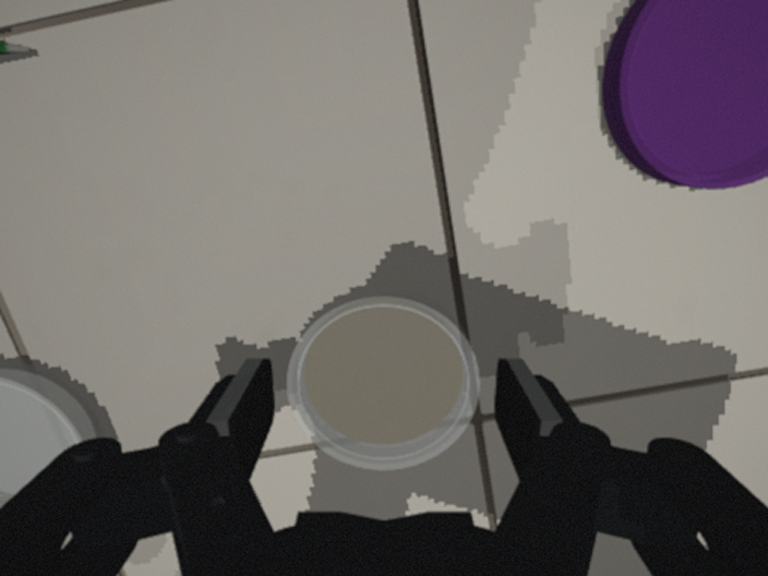

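```bash
python3 -c "
from h import *
c=r.get_calibration('wrist');p=r.sense()['eef_pos'];a=-.19
X=np.array([np.cos(a),np.sin(a),0]);Y=np.array([np.sin(a),-np.cos(a),0])
for z in (0,5,10,14,18,22):
  q=np.array([p[0],p[1],z]);print(z,np.round([np.array(proj(c,q))*1.5,np.array(proj(c,q+31*X))*1.5,np.array(proj(c,q-31*X))*1.5,np.array(proj(c,q+11*X-.82*42.5*Y))*1.5]).tolist())
"
```

```text
0 [[385.0, 363.0], [385.0, 277.0], [385.0, 441.0], [282.0, 334.0]]
5 [[385.0, 370.0], [385.0, 281.0], [385.0, 449.0], [279.0, 340.0]]
10 [[385.0, 377.0], [385.0, 286.0], [385.0, 458.0], [275.0, 346.0]]
14 [[385.0, 383.0], [385.0, 289.0], [385.0, 466.0], [273.0, 351.0]]
18 [[385.0, 389.0], [385.0, 293.0], [385.0, 474.0], [270.0, 357.0]]
22 [[385.0, 396.0], [385.0, 298.0], [385.0, 482.0], [266.0, 362.0]]
```

>>> carry_out:
  rows: "0.78 -0.04 0 0.14 0;0.78 0 0 0.14 0;0.78 0 0 0 0;0.78 0 0 0 0"

```text
clock: 14.75
eef_pos: [490.2, -277.6, 20.7]
tcp_rot: [-3.142, 0.0, -0.19]
contact_force: [-0.2, 0.5, -0.4]
opening: 0.779
```

>>> carry_out:
  rows: "0.78 0 0 0.07 0;0.78 0 0 0 0"

```text
clock: 15.0
eef_pos: [490.1, -277.5, 18.6]
tcp_rot: [-3.142, 0.0, -0.19]
contact_force: [-0.5, 0.5, 0.0]
opening: 0.78
```

>>> carry_out:
  rows: "0.78 0 0 0.07 0;0.78 0 0 0 0"

```text
clock: 15.25
eef_pos: [490.1, -277.5, 16.4]
tcp_rot: [-3.141, 0.0, -0.19]
contact_force: [-0.7, 0.2, -0.8]
opening: 0.782
```

>>> carry_out:
  rows: "0.78 0 0 0.05 0;0.78 0 0 0 0"

```text
clock: 15.5
eef_pos: [490.2, -277.6, 15.3]
tcp_rot: [3.142, -0.0, -0.19]
contact_force: [-0.2, 0.8, 4.9]
opening: 0.777
```

>>> carry_out:
  rows: "0.78 0 0 0.05 0;0.78 0 0 0 0"

```text
clock: 15.75
eef_pos: [490.3, -277.7, 15.2]
tcp_rot: [3.142, -0.0, -0.19]
contact_force: [-6.4, 3.1, 23.2]
opening: 0.779
```

>>> carry_out:
  rows: "0.78 0 0 -0.2 0;0.78 0 0 -0.14 0;0.78 0 0 0 0;0.6 0 0 0 0;0.6 0 0 0 0;0.6 0 0 0 0;0.6 0 0 0 0;0.6 0 0 0 0"
  newtons: 25

```text
clock: 16.75
eef_pos: [490.2, -277.6, 23.9]
tcp_rot: [-3.142, -0.0, -0.19]
contact_force: [-0.7, 0.5, 6.4]
opening: 0.708
```

>>> carry_out:
  rows: "0.6 0 0 -0.2 0;0.6 0 0 -0.6 0;0.6 0 0 -0.8 0;0.6 0 0 0 0;0.6 0 0 0 0"

```text
clock: 17.38
eef_pos: [490.1, -277.5, 71.9]
tcp_rot: [3.142, -0.0, -0.19]
contact_force: [-0.2, -0.1, -0.0]
opening: 0.707
```

```bash
python3 -c "
from h import *
im=cv2.resize(r.grab_frame('wrist'),(768,576),interpolation=cv2.INTER_CUBIC)
cv2.imwrite('pics/w8.png',im)
s=r.grab_frame('scene');cv2.imwrite('pics/s8.png',cv2.resize(s[100:230,230:370],None,fx=4.5,fy=4.5,interpolation=cv2.INTER_CUBIC))
go([492,-277.6,22],-.19)"
```

```text
pos [ 489.7 -277.3   71.3] yaw -0.1899 t 17.475 F [-0.7  0.1 -0.7]
tool mm [ 2.3 -0.1 49.3] units [ 0.08 -0.    1.64] turn 0.0
```

View pics/w8.png

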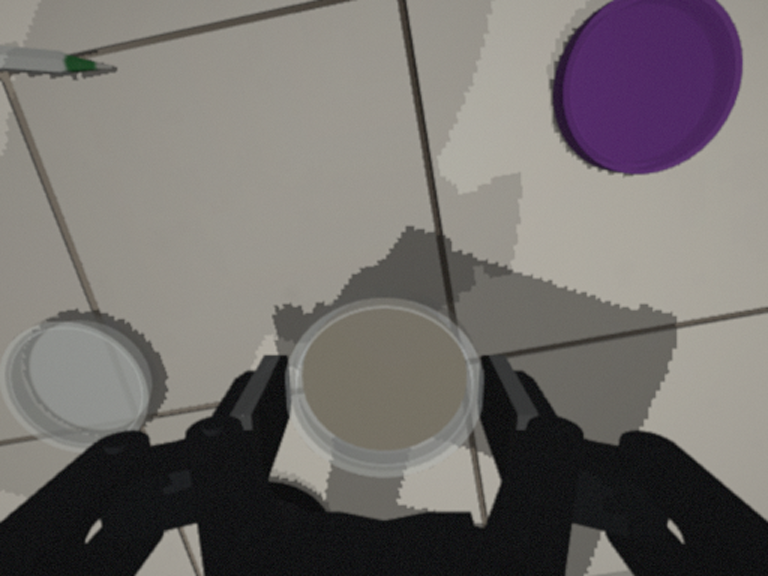

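View pics/s8.png

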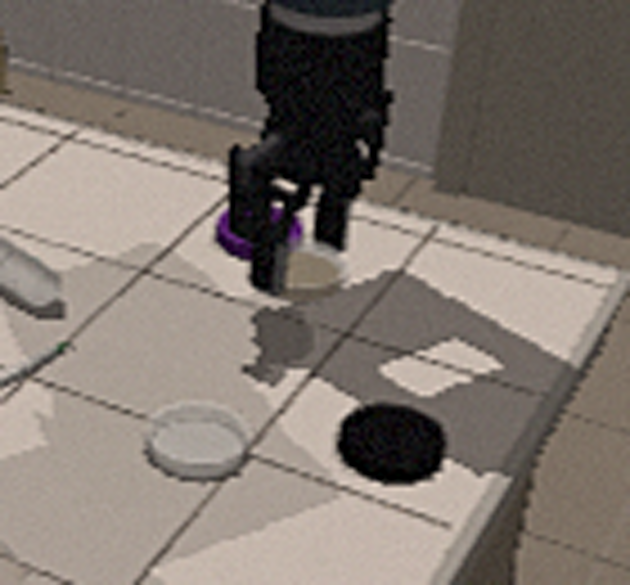

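```bash
python3 -c "
from h import *
c=r.get_calibration('wrist');p=r.sense()['eef_pos'];a=-.19
X=np.array([np.cos(a),np.sin(a),0]);Y=np.array([np.sin(a),-np.cos(a),0])
def off(u,v,z):
  q=pix(c,u/1.5,v/1.5,p[2]+z)-p; return (q@X).round(1),(q@Y).round(1)
print('top front',off(385,299,-10),'back top',off(385,462,-10),off(385,475,-10),'back bot',off(385,475,-24),'L',off(290,375,-10),'R',off(482,375,-10))
go([535.8-0,142.5,130],-.19)
"
```

```text
top front (np.float64(29.8), np.float64(0.1)) back top (np.float64(-25.5), np.float64(0.1)) (np.float64(-30.4), np.float64(0.1)) back bot (np.float64(-41.5), np.float64(0.1)) L (np.float64(5.6), np.float64(-28.7)) R (np.float64(5.5), np.float64(29.5))
pos [ 489.7 -277.3   71.3] yaw -0.1899 t 17.475 F [-0.7  0.1 -0.7]
tool mm [ -34.  -421.   -58.7] units [ -1.13 -14.03  -1.96] turn 0.0
```

>>> carry_out:
  rows: "0.6 -0.05 -0.3 -0.5 0;0.6 -0.1 -1 -0.5 0;0.6 -0.1 -1 -0.5 0;0.6 -0.1 -1 -0.4 0;0.6 -0.1 -1 0 0;0.6 -0.1 -1 0 0;0.6 -0.1 -1 0 0;0.6 -0.1 -1 0 0;0.6 -0.1 -1 0 0;0.6 -0.1 -1 0 0;0.6 -0.1 -1 0 0;0.6 -0.1 -1 0 0"

```text
clock: 18.98
eef_pos: [520.0, 63.3, 129.4]
tcp_rot: [-3.142, 0.0, -0.19]
contact_force: [0.8, 0.4, -0.2]
opening: 0.704
```

>>> carry_out:
  rows: "0.6 0 -1 0 0;0.6 0 -0.8 0 0;0.6 0 -0.5 0 0;0.6 0 -0.3 0 0;0.6 0 0 0 0;0.6 0 0 0 0"

```text
clock: 19.73
eef_pos: [534.8, 137.8, 128.7]
tcp_rot: [3.141, 0.0, -0.19]
contact_force: [1.2, -0.0, -0.1]
opening: 0.708
```

```bash
python3 -c "
from h import *
im=cv2.resize(r.grab_frame('wrist'),(768,576),interpolation=cv2.INTER_CUBIC)
cv2.imwrite('pics/w9.png',im)
go([535.8,142.5,60],-.19)"
```

```text
pos [534.9 137.8 128.8] yaw -0.1905 t 19.775 F [-0.4 -0.5 -0.9]
tool mm [ 0.  -4.8 68.8] units [ 0.   -0.16  2.29] turn -0.0
```

View pics/w9.png

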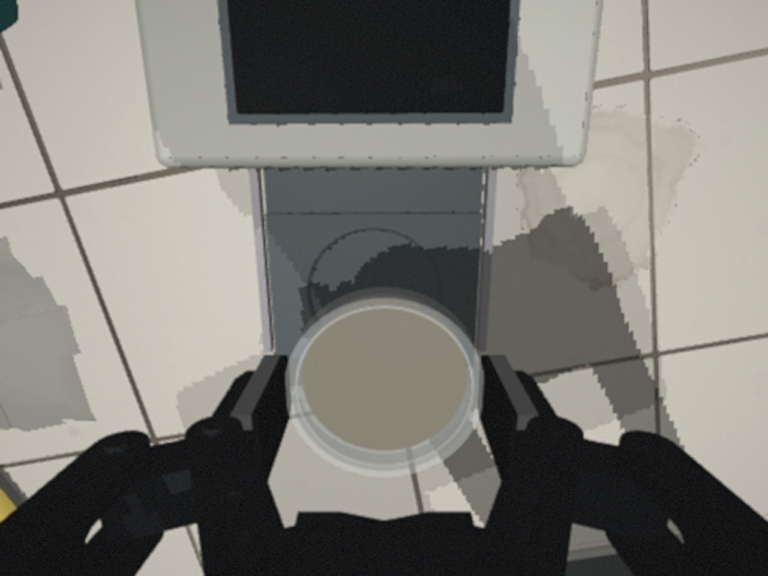

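```bash
python3 -c "
from h import *
c=r.get_calibration('wrist');p=r.sense()['eef_pos'];a=-.19
X=np.array([np.cos(a),np.sin(a),0]);Y=np.array([np.sin(a),-np.cos(a),0])
for u,v,z in((374,228,21),(309,275,21),(440,275,21),(374,168,59),(374,212,21)):
  q=pix(c,u/1.5,v/1.5,z);print(q.round(1),((q-p)@X).round(1),((q-p)@Y).round(1))
"
```

```text
[568.7 136.3  21. ] 33.5 -4.9
[551.7 172.6  21. ] 10.0 -37.4
[539.3 108.7  21. ] 9.9 27.7
[598.  129.7  59. ] 63.5 -3.9
[576.2 134.8  21. ] 41.2 -4.8
```

>>> carry_out:
  rows: "0.6 0.01 -0.16 0.3 0;0.6 0 0 0.7 0;0.6 0 0 0.8 0;0.6 0 0 0.5 0;0.6 0 0 0.27 0;0.6 0 0 0 0;0.6 0 0 0 0"

```text
clock: 20.65
eef_pos: [536.8, 143.2, 52.3]
tcp_rot: [-3.141, -0.001, -0.19]
contact_force: [-0.2, 0.2, -1.1]
opening: 0.71
```

```bash
python3 -c "
from h import *
im=cv2.resize(r.grab_frame('wrist'),(768,576),interpolation=cv2.INTER_CUBIC)
cv2.imwrite('pics/w10.png',im)
s=r.grab_frame('scene');cv2.imwrite('pics/s10.png',cv2.resize(s[160:290,100:240],None,fx=4.5,fy=4.5,interpolation=cv2.INTER_CUBIC))
go([535.8,142.5,42],-.19)"
```

```text
pos [536.7 143.2  52.4] yaw -0.19 t 20.75 F [-0.3  0.3  0.5]
tool mm [-0.8  0.9 10.4] units [-0.03  0.03  0.35] turn 0.0
```

View pics/w10.png

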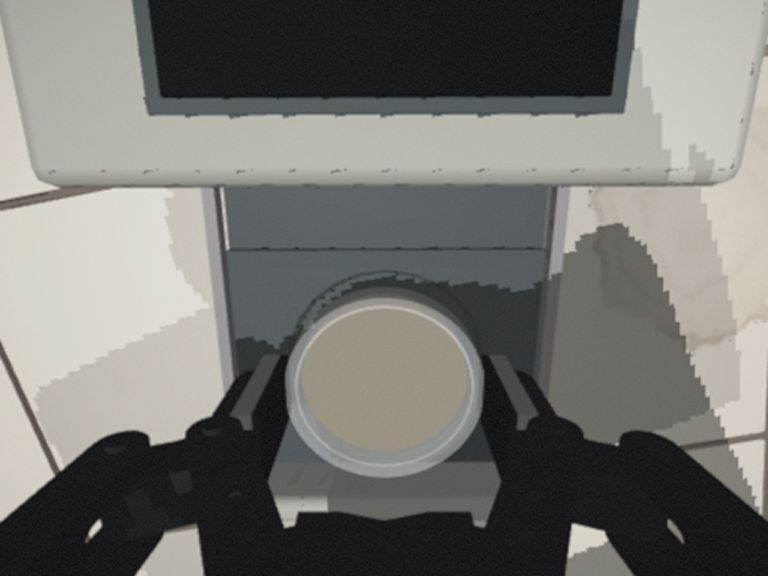

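View pics/s10.png

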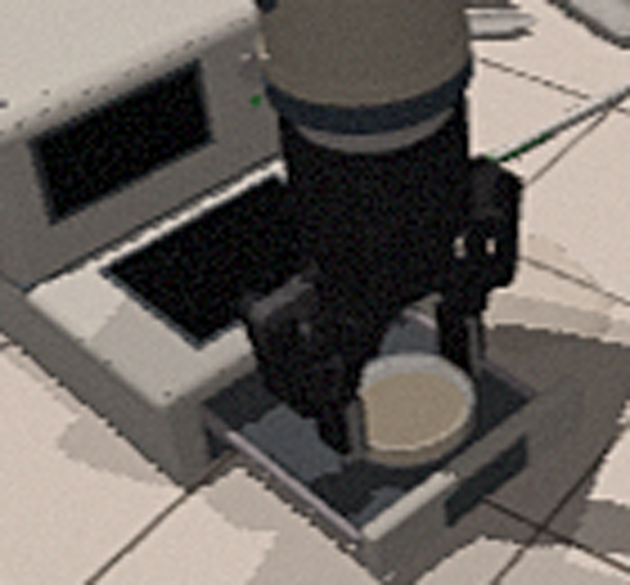

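```bash
python3 -c "
from h import *
c=r.get_calibration('wrist');p=r.sense()['eef_pos'];a=-.19
X=np.array([np.cos(a),np.sin(a),0]);Y=np.array([np.sin(a),-np.cos(a),0])
for u,v,z in((388,271,21),(388,274,21),(388,248,21),(388,184,59),(228,280,21),(546,280,21),(385,297,42.5),(385,476,42.5),(287,375,42.5),(484,375,42.5)):
  q=pix(c,u/1.5,v/1.5,z);print(u,v,((q-p)@X).round(1),((q-p)@Y).round(1))
im=cv2.imread('pics/w10.png');cv2.imwrite('pics/w10c.png',cv2.resize(im[240:350,200:580],None,fx=2.1,fy=3))
"
```

```text
388 271 32.5 1.1
388 274 31.5 1.1
388 248 40.2 1.1
388 184 63.7 0.7
228 280 29.4 -52.0
546 280 29.3 53.5
385 297 30.5 0.1
385 476 -30.6 0.0
287 375 5.7 -29.6
484 375 5.6 30.0
```

View pics/w10c.png

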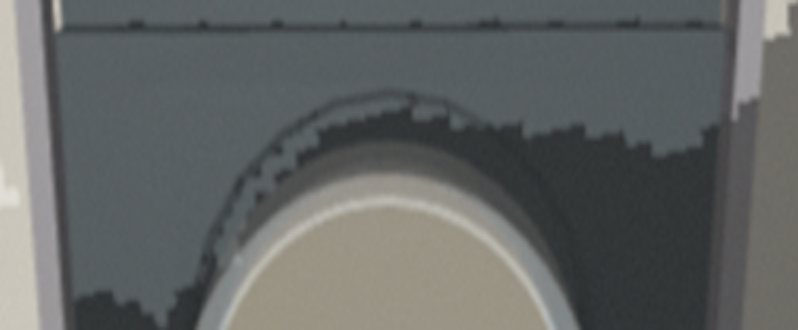

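>>> carry_out:
  rows: "0.6 -0.015 0.02 0.1 0;0.6 0 0 0.15 0;0.6 0 0 0.1 0;0.6 0 0 0 0"

```text
clock: 21.25
eef_pos: [535.4, 142.6, 40.8]
tcp_rot: [3.141, 0.001, -0.19]
contact_force: [-0.6, 0.2, -0.9]
opening: 0.713
```

>>> carry_out:
  rows: "0.6 0 0 0.04 0;0.6 0 0 0 0"

```text
clock: 21.5
eef_pos: [535.7, 142.6, 40.0]
tcp_rot: [-3.142, -0.0, -0.19]
contact_force: [0.8, -0.1, -0.3]
opening: 0.712
```

>>> carry_out:
  rows: "0.6 0 0 0.02 0;0.6 0 0 0 0;0.78 0 0 0 0;0.78 0 0 0 0;0.78 0 0 0 0;0.78 0 0 -0.2 0;0.85 0 0 -0.5 0;0.85 0 0 -0.8 0;0.85 0 0 -0.8 0;0.85 0 0 0 0"

```text
clock: 22.75
eef_pos: [537.2, 143.0, 111.1]
tcp_rot: [-3.14, -0.004, -0.19]
contact_force: [-0.2, 0.5, 0.2]
opening: 0.849
```

>>> carry_out:
  rows: "0.85 -0.8 0 -0.5 0;0.6 -1 0 -0.3 0;0.3 -1 0 0 0;0 -0.6 0 0 0;0 0 0 0 0;0 0 0 0 0"

```text
clock: 23.5
eef_pos: [436.6, 162.0, 132.5]
tcp_rot: [-3.141, -0.001, -0.19]
contact_force: [0.0, -0.2, -0.5]
opening: 0.004
```

```bash
python3 -c "
from h import *
im=cv2.resize(r.grab_frame('wrist'),(768,576),interpolation=cv2.INTER_CUBIC)
cv2.imwrite('pics/w11.png',im)
s=r.grab_frame('scene');cv2.imwrite('pics/s11.png',cv2.resize(s[160:290,100:240],None,fx=4.5,fy=4.5,interpolation=cv2.INTER_CUBIC))
go([438,158.5,36],-.19)"
```

```text
pos [436.6 161.9 132.4] yaw -0.1902 t 23.6 F [-1.2  0.4  0.1]
tool mm [ 2.   3.1 96.4] units [0.07 0.1  3.21] turn -0.0
```

View pics/w11.png

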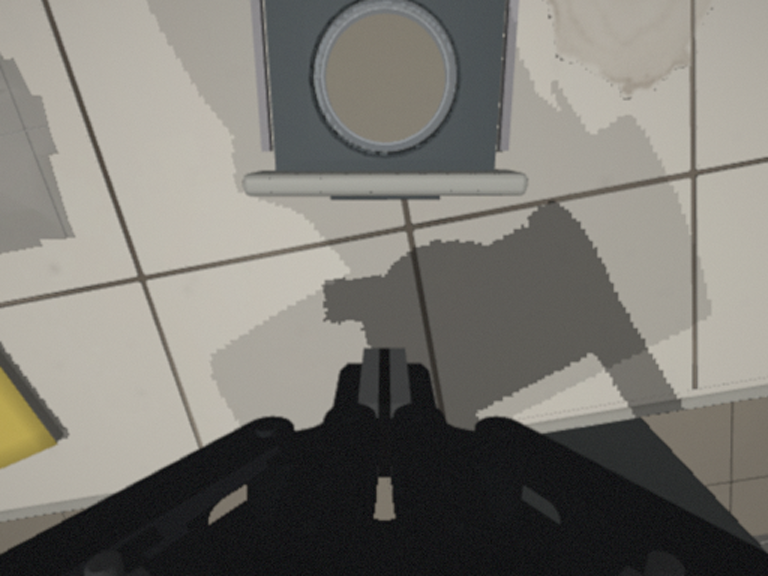

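View pics/s11.png

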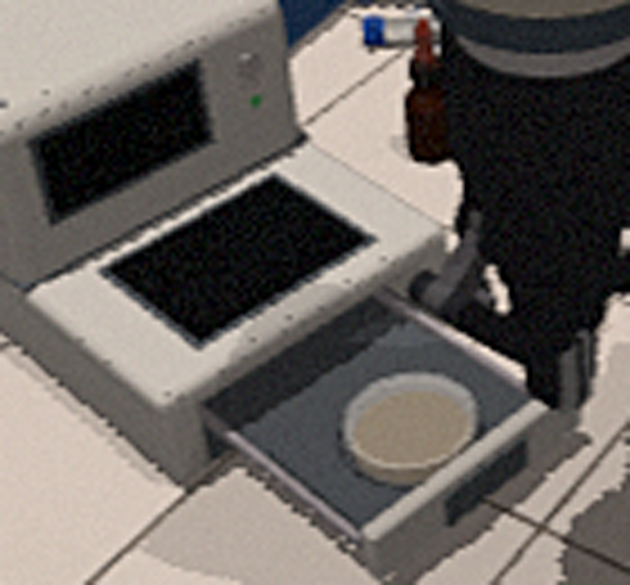

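>>> carry_out:
  rows: "0 0 0 0.7 0;0 0 0 0.9 0;0 0 0 0.9 0;0 0 0 0.6 0;0 0 0 0.12 0;0 0.3 0 0 0;0 0.4 0 0 0;0 0.2 0 0 0;0 0.1 0 0 0;0 0.1 0 0 0;0 0.1 0 0 0;0 0.1 0 0 0"

```text
clock: 25.1
eef_pos: [473.7, 154.5, 35.8]
tcp_rot: [3.141, 0.0, -0.19]
contact_force: [-4.3, 1.7, 1.9]
opening: -0.0
```

```bash
python3 -c "
from h import *
go([570,136.6,35],-.19)"
```

```text
pos [473.7 154.5  35.8] yaw -0.1898 t 25.1 F [-4.3  1.7  1.9]
tool mm [97.9 -0.6  0.8] units [ 3.26 -0.02  0.03] turn 0.0
```

>>> carry_out:
  rows: "0 0.1 0 0 0;0 0.15 0 0 0;0 0.2 0 0 0;0 0.22 0 0 0;0 0.22 0 0 0;0 0.22 0 0 0;0 0.22 0 0 0;0 0.22 0 0 0;0 0.22 0 0 0;0 0.22 0 0 0;0 0.22 0 0 0;0 0.22 0 0 0"

```text
clock: 26.6
eef_pos: [543.8, 140.9, 35.5]
tcp_rot: [3.141, 0.004, -0.19]
contact_force: [-7.0, 4.1, 4.8]
opening: -0.003
```

>>> carry_out:
  rows: "0 0.2 0 0 0;0 0.15 0 0 0;0 0.12 0 0 0;0 0.08 0 0 0;0 0.05 0 0 0;0 0 0 0 0"

```text
clock: 27.35
eef_pos: [561.6, 137.6, 35.5]
tcp_rot: [3.141, 0.003, -0.19]
contact_force: [-5.7, 3.0, 3.7]
opening: 0.0
```

```bash
python3 -c "
from h import *
go([572,136.2,35],-.19)"
```

```text
pos [561.6 137.6  35.5] yaw -0.19 t 27.35 F [-5.7  3.   3.7]
tool mm [10.5 -0.6  0.5] units [ 0.35 -0.02  0.02] turn -0.0
```

>>> carry_out:
  rows: "0 0.1 0 0 0;0 0.1 0 0 0;0 0.1 0 0 0;0 0.05 0 0 0;0 0 0 0 0"

```text
clock: 27.98
eef_pos: [571.5, 135.6, 35.4]
tcp_rot: [3.141, 0.004, -0.19]
contact_force: [-6.6, 3.5, 4.4]
opening: 0.003
```

>>> carry_out:
  rows: "0 0.06 0 0 0;0 0.04 0 0 0;0 0 0 0 0"

```text
clock: 28.35
eef_pos: [574.5, 135.0, 35.4]
tcp_rot: [3.141, 0.004, -0.19]
contact_force: [-7.1, 3.5, 3.9]
opening: 0.001
```

>>> carry_out:
  rows: "0 0.06 0 0 0;0 0 0 0 0"

```text
clock: 28.6
eef_pos: [575.4, 134.8, 35.3]
tcp_rot: [3.141, 0.006, -0.19]
contact_force: [-10.0, 4.4, 7.5]
opening: -0.0
```

>>> carry_out:
  rows: "0 0.05 0 0 0;0 0 0 0 0"

```text
clock: 28.85
eef_pos: [576.1, 134.6, 35.2]
tcp_rot: [3.14, 0.007, -0.19]
contact_force: [-12.6, 6.4, 7.8]
opening: 0.001
```

>>> carry_out:
  rows: "0 0.05 0 0 0;0 0 0 0 0"

```text
clock: 29.1
eef_pos: [576.9, 134.4, 35.2]
tcp_rot: [3.14, 0.008, -0.19]
contact_force: [-15.1, 7.3, 10.6]
opening: -0.002
```

>>> carry_out:
  rows: "0 0.03 0 0 0;0 0 0 0 0"

```text
clock: 29.35
eef_pos: [577.3, 134.3, 35.2]
tcp_rot: [3.14, 0.009, -0.19]
contact_force: [-16.6, 7.7, 12.2]
opening: -0.002
```

Same depth and force as the first release. I back off slowly, then watch the tray.

>>> carry_out:
  rows: "0 -0.1 0 0 0;0 -0.15 0 0 0;0 -0.2 0 0 0;0 -0.5 0 0 0;0 -1 0 0 0;0 -1 0 0 0;0 -1 0 0 0;0 -0.9 0 -0.5 0;0 0 0 -1 0;0 0 0 -1 0;0 0 0 -1 0;0 0 0 0 0"

```text
clock: 30.85
eef_pos: [440.1, 161.7, 142.8]
tcp_rot: [-3.139, -0.004, -0.19]
contact_force: [-0.7, 0.1, -1.3]
opening: 0.001
```

>>> carry_out:
  rows: "0 0 0 0 0;0 0 0 0 0;0 0 0 0 0;0 0 0 0 0;0 0 0 0 0;0 0 0 0 0;0 0 0 0 0;0 0 0 0 0"

```text
clock: 31.85
eef_pos: [439.1, 161.2, 140.8]
tcp_rot: [-3.142, -0.0, -0.19]
contact_force: [-0.4, 0.1, 0.9]
opening: 0.001
```

```bash
python3 -c "
from h import *
go([570,136,35])
c=r.get_calibration('wrist')
im=cv2.resize(r.grab_frame('wrist'),(768,576),interpolation=cv2.INTER_CUBIC)
cv2.imwrite('pics/w12.png',im)
s=r.grab_frame('scene');cv2.imwrite('pics/s12.png',s)
cv2.imwrite('pics/t12.png',r.grab_frame('top'))
import pickle;pickle.dump(c,open('c12.pkl','wb'))
"
```

```text
pos [439.1 161.2 140.8] yaw -0.19 t 31.85 F [-0.4  0.1  0.9]
tool mm [133.3   0.  105.8] units [4.44 0.   3.53] turn None
```

View pics/w12.png

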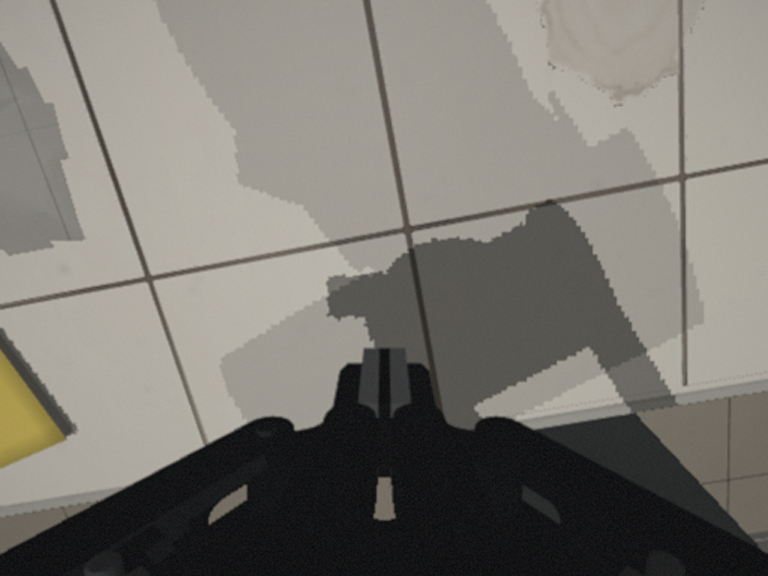

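View pics/s12.png

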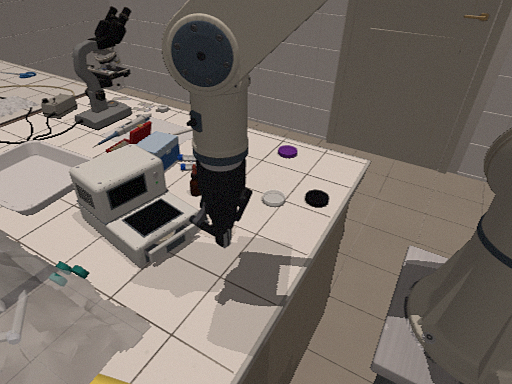

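View pics/t12.png

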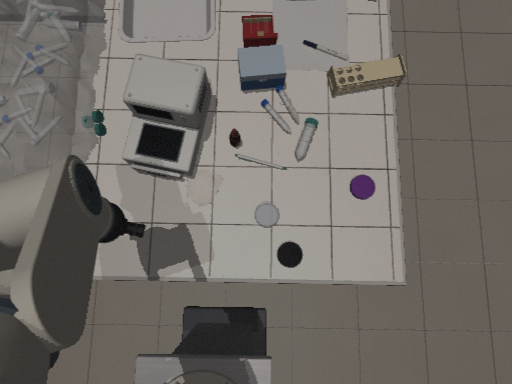

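```bash
python3 -c "
from h import *
a=cv2.imread('pics/top0.png');b=cv2.imread('pics/t12.png');k=lambda m:cv2.resize(m[140:190,110:210],None,fx=5,fy=5)
cv2.imwrite('pics/cmp.png',np.vstack([k(a),k(b)]))"
```

```text
(no output)
```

View pics/cmp.png

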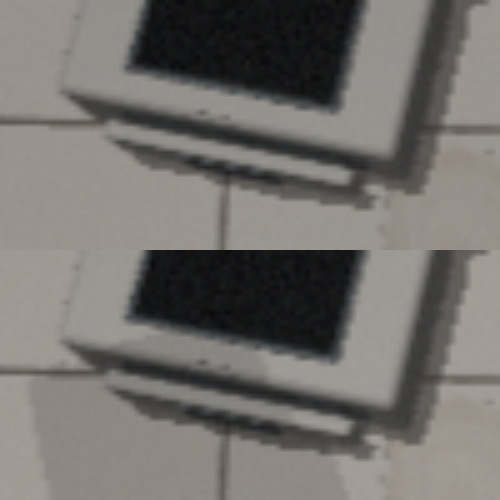

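The front plate is in the same place as at the start (latched).

```bash
python3 -c "
from rig import r
print(r.sign_off())"
```

```text
the job is handed in; nothing more can be done
None
```

The tan agar dish is in the reader and the tray is latched shut. I handed the job in at about 32 s of the 72 s allowed.

- **Opening the tray:** I pressed the closed tray to about 17 N along its travel and let go, and it slid fully out.
- **Placing the dish:** I gripped the dish at 25 N and lowered it level into the seat, with no rim contact felt. After release, the wrist and scene pictures showed it flat inside the seat ring.
- **Closing the tray:** I pressed the tray home to about 18 N, below the 24 N forcing limit, and let go. More than 2 s later it was still in. In the top view its front plate sits just where it was at the start.
- **Other things:** The last top picture shows the clear, black and purple dishes, the bottle, the tube and the pen where they were. The gripper was clear of everything when I handed in.

While finding the fingertip height beside the dish, I briefly pressed the bench with the fingertips at about 23 N, more than I meant to but within the limits. No check failed or disagreed. The dish could not be seen once the tray was shut.

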